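Sort lighting parts into sample-marked trays

ROBOT

A 7-joint arm with a two-finger parallel gripper is mounted at the origin on the work surface. World frame = base frame: x ahead of the robot, y to its left, z up, the work surface at z = 0. Lengths are in mm, angles in degrees, forces in N, time in s.
With the tool pointing down it reaches from about 400 to 900 mm from the base axis. Payload 5.5 kg.
Tool frame: the origin (TCP) lies between the finger pads; the fingertips stand 22 mm ahead of it and the grasp point (between the pads) lies 3 mm ahead of it (manip.tip_reach is the z of the fingertips in the tool frame, in mm); z points along the fingers, y is the direction in which the jaws open and shut (so a half turn about z gives the same grasp; the last joint's range is limited). The gripper opens to 85 mm and grips with 20 to 120 N. Pads are 22 mm wide; open, the fingers measure 114 mm over their backs; the gripper's body (76 mm by 85 mm) begins 54 mm behind the grasp point. The pads swing forward as they close: fully open they stand 13 mm farther back than shut.
Start: joints at [91.799, 28.699, -24.465, 88.831, 12.651, 65.22, -12.049], TCP at [149.357, -632.607, 253.31] pointing down, gripper open.
Joint ranges: [-164.97, 164.97], [-17.58, 116.51], [-87.97, 89.64], [11.32, 138.91], [-80.73, 260.73], [10.89, 115.49], [-147.41, 147.41]. Speed limits (degrees/s): [147.25, 147.25, 180, 180, 180, 180, 180].

INTERFACE

Orientations are given as a 3x3 rotation matrix whose columns are the frame's x, y, z axes.
In Python, from workcell import manip gives the robot as it stands.
- The arm moves only by the tool jog_arm, never from a script. Its argument "commands" is a list of rows, each a list of 7 numbers: the shift along the tool's x, y, z in mm, then the turn, a rotation vector about the tool's x, y, z in rad, then the finger opening in mm, from 0 to 85.4. A call has 1 to 8 rows; each row shifts and turns the commanded pose from where the row before left it, along the tool's axes as they then stand; what a row does not reach is not made up. A row lasts 1/12 s, in which the tool goes at most 41.7 mm and 7.16 degrees, less where a joint would pass 70% of its speed; a pose out of reach is approached as far as the arm can. A call is refused whole if a number of a shift passes 41.7 or a number of a turn 0.125, either way. A call with a gripper value outside its range is refused whole. The fingers move at their own pace and stop on an object; "grip_force" is the grip in N (left out, the last holds). Time passes only in rows, so rows that do not move let the fingers close. It gives the time, the measured TCP pose, the force and the opening at its end, in the units of the state.
- manip.state(): the state, without advancing time (a new reading comes with each control period).
- manip.snapshot(name): name is "scene" or "top" or "wrist"; returns a dict with "img" (420x560x3 uint8, red, green, blue), "depth" (420x560 float32, mm along the optical axis (not along the pixel's ray), 0 where there is no reading), "fx", "fy", "cx", "cy" (pixels), "rvec" (rotation vector, rad) and "tvec" (3), from world to camera coordinates, as OpenCV has them; the wrist camera has in their place "tool_from_camera" (4x4, takes a point from camera to tool coordinates, whose origin is the TCP and whose axes are the flange's). Camera axes: x right, y down, z forward; pixel columns grow to the right and rows downward; lengths in mm; the calibration is good to about 2 mm. A picture is of the moment at which its call begins: read the wrist's pose just before it.
- manip.hand_in(): hands the job in, once; it reports no verdict.
The state is a dict: "clock": time; "joints": joint angles; "joint_velocities": joint speeds; "tau": joint torques, N m; "position": TCP position; "tcp_rot": TCP orientation; "force": force on the tool from outside, world axes, zero at the start; "ft_torque": the same for the moment, N m; "opening": finger opening in mm.
Only numpy, scipy, OpenCV 4.12 (cv2) and the standard library are available. Lean on these libraries where they do the work, as an engineer would, in place of code of your own. Each camera call takes 0.05 s, during which the arm holds its last target. There are 200 camera calls.

TASK

Sort the five loose lighting parts into the three plywood trays: the two lampholders, the two lock rings and the channel bracket each go into a bay of the tray that has the same part fixed to its far ledge as a sample, one part to a bay. Leave each part fully down on the floor of its bay, inside the lip, and the right way up: the lampholders standing with their mouths up, the rings flat, the bracket on its flat base along the length of its bay. Leave the wire spool and the screwdriver where they are.

Things in the scene. Friction and masses are not known exactly. Their poses are not given: they have to be found in the camera images.
- lampholder_1: Loose black lampholder, standing upright with its socket mouth up: barrel 36 mm diameter and 42 mm high, above it a flange 46 mm diameter and 14 mm thick, 56 mm high in all, brass contact in its mouth. Take it by the outside of the flange (fingers cannot enter the mouth). About 80 g. Origin: centre of its underside, z up. Same as the other; any bay of tray_lampholder.
- lampholder_2: Loose black lampholder, standing upright with its socket mouth up: barrel 36 mm diameter and 42 mm high, above it a flange 46 mm diameter and 14 mm thick, 56 mm high in all, brass contact in its mouth. Take it by the outside of the flange (fingers cannot enter the mouth). About 80 g. Origin: centre of its underside, z up. Same as the other; any bay of tray_lampholder.
- ring_1: Loose black plastic lock ring lying flat, 50 mm outside and 38 mm inside diameter, 24 mm high; easily taken across its outside. About 40 g. Origin: on its axis at its underside, z up. Identical to the other ring; either goes into either bay of tray_ring.
- ring_2: Loose black plastic lock ring lying flat, 50 mm outside and 38 mm inside diameter, 24 mm high; easily taken across its outside. About 40 g. Origin: on its axis at its underside, z up. Identical to the other ring; either goes into either bay of tray_ring.
- bracket: Loose dark steel channel bracket (U section, open side up), 70 mm long (its x), 36 mm wide (its y), 30 mm high, walls and base 4 mm thick; the two walls run along its length, at y = +-16 mm. Take it across its width, by the outsides of the walls. About 190 g. Origin: centre of its underside, z up.
- tray_lampholder: Fixed plywood tray, base 3 mm thick, with two bays 60 x 60 mm inside, centred at x = 0, y = -42 and +42 mm. Wooden lip round each bay, 4 mm thick, 6 mm above the base. Origin: underside, midway between the two bays, z up; x towards the far ledge, where a sample lampholder (56 mm high) is fixed at x = +77 mm, y = 0 (not removable). Extends x = -34 to +110 mm, y = +-76 mm.
- tray_ring: Fixed plywood tray, base 3 mm thick, with two bays 74 x 74 mm inside, centred at x = 0, y = -45 and +45 mm. Wooden lip round each bay, 4 mm thick, 6 mm above the base. Origin: underside, midway between the two bays, z up; x towards the far ledge, where a sample ring (24 mm high) is fixed at x = +77 mm, y = 0 (not removable). Extends x = -41 to +110 mm, y = +-86 mm.
- tray_bracket: Fixed plywood tray, base 3 mm thick, with one bay centred at x = 0, y = 0, inside 60 mm along x and 94 mm along y. Wooden lip round each bay, 4 mm thick, 6 mm above the base. Origin: underside, centre of the bay, z up; x towards the far ledge, where a sample bracket (30 mm high, lying along y) is fixed at x = +77 mm, y = 0 (not removable). Extends x = -34 to +110 mm, y = +-51 mm.
- wire_spool: Bystander, loose: spool of white wire standing on its flange, black flanges 130 mm diameter, 90 mm high. Origin: centre of its underside. Not to be disturbed.
- screwdriver: Bystander, loose: red-handled screwdriver lying on the table, along its own x. Not to be disturbed.
Not all that is in view belongs to the job. What is shaped like the lampholder_1 but blue or pink is not meant. What is shaped like the ring_1 but red is not meant.

How it is judged (in metres and radians):
At the end, for the whole second after the job is handed in: Lampholders in bays of their tray, rings in bays of theirs, bracket in its bay (length within 0.35 rad of the bay's): each within 13.5 mm of a bay centre in tray x and y (so is any part down inside the lip), underside within 4 mm of the bay floor, within 0.12 rad of upright, at rest (x of lampholder_1 in the frame of tray_lampholder between -0.0135 and 0.0135 m and (y of lampholder_1 in the frame of tray_lampholder between -0.0555 and -0.0285 m or y of lampholder_1 in the frame of tray_lampholder between 0.0285 and 0.0555 m) and z of lampholder_1 in the frame of tray_lampholder between -0.001 and 0.007 m and angle between each of lampholder_1, lampholder_2, ring_1, ring_2, bracket's own z axis and vertical below 0.12 rad and linear speed of each of lampholder_1, lampholder_2, ring_1, ring_2, bracket below 0.02 m/s and angular speed of each of lampholder_1, lampholder_2, ring_1, ring_2, bracket below 0.2 rad/s and x of lampholder_2 in the frame of tray_lampholder between -0.0135 and 0.0135 m and (y of lampholder_2 in the frame of tray_lampholder between -0.0555 and -0.0285 m or y of lampholder_2 in the frame of tray_lampholder between 0.0285 and 0.0555 m) and z of lampholder_2 in the frame of tray_lampholder between -0.001 and 0.007 m and x of ring_1 in the frame of tray_ring between -0.0135 and 0.0135 m and (y of ring_1 in the frame of tray_ring between -0.0585 and -0.0315 m or y of ring_1 in the frame of tray_ring between 0.0315 and 0.0585 m) and z of ring_1 in the frame of tray_ring between -0.001 and 0.007 m and x of ring_2 in the frame of tray_ring between -0.0135 and 0.0135 m and (y of ring_2 in the frame of tray_ring between -0.0585 and -0.0315 m or y of ring_2 in the frame of tray_ring between 0.0315 and 0.0585 m) and z of ring_2 in the frame of tray_ring between -0.001 and 0.007 m and x of bracket in the frame of tray_bracket between -0.0135 and 0.0135 m and y of bracket in the frame of tray_bracket between -0.0135 and 0.0135 m and z of bracket in the frame of tray_bracket between -0.001 and 0.007 m and angle between the x axis of bracket and the y axis of tray_bracket, either way round below 0.35 rad); the robot touches nothing.
It fails at once if the wire spool was moved by more than 30 mm (distance of wire_spool from where it was at the start of the episode above 0.03 m).
It fails at once if the screwdriver was moved by more than 30 mm (distance of screwdriver from where it was at the start of the episode above 0.03 m).
It also fails if it takes over 120 s, if anything falls off the work surface, if the arm or the gripper's body presses on something with over 40 N, if the wrist force passes 120 N, or if a joint passes its speed limit or range.

## Working session

There is one attempt and no reset: what is moved stays moved. The work goes in short steps, Python scripts to look and compute and a tool call to move; the robot and the scene stay as the last step left them, time stands still between calls to the robot, and variables do not carry over. Pictures are saved under pics/ and viewed, about 12 in all and at most 16, crops included, and the job is handed in when it is done.

Besides the shell and the picture viewer there is one more tool, called after "Emit:" by a JSON object that holds its "method" and its "body", one argument or row to a line. jog_arm: Moves the arm, as the interface text tells. Its arguments: {"type":"object","properties":{"commands":{"type":"array","items":{"type":"array","items":{"type":"number"}}},"grip_force":{"type":"number"}},"required":["commands"]}

```bash
mkdir -p pics; ls
python3 - <<'E'
from workcell import manip
import cv2,pickle,numpy as np
s=manip.state();print({k:np.round(v,2).tolist() for k,v in s.items()})
D={}
for n in("scene","top"):
    d=manip.snapshot(n);D[n]=d
    cv2.imwrite(f"pics/{n}0.png",d["img"][:,:,::-1])
    R=cv2.Rodrigues(np.array(d["rvec"]))[0];print(n,d["fx"],d["cx"],d["cy"],-R.T@np.array(d["tvec"]).ravel(),np.round(R,3).tolist())
pickle.dump(D,open("d0.pkl","wb"))
E
```

```text
pics
{'clock': 0.0, 'joints': [91.8, 28.75, -24.45, 88.89, 12.65, 65.22, -12.05], 'joint_velocities': [0.14, 0.03, 0.01, 0.06, -0.09, -0.0, 0.19], 'tau': [0.0, -56.95, -5.82, -28.09, 0.01, 0.01, -0.0], 'position': [149.12, -631.98, 252.25], 'tcp_rot': [[0.97, 0.23, -0.0], [0.23, -0.97, 0.0], [0.0, -0.0, -1.0]], 'force': [-0.31, -0.62, -0.11], 'ft_torque': [0.01, -0.08, 0.02], 'opening': 85.95}
scene 524.8331183222689 285.08352010579665 213.7426026768021 [1254.28030176 -226.66174523 1124.18902731] [[0.223, 0.975, 0.016], [0.781, -0.169, -0.601], [-0.583, 0.147, -0.799]]
top 460.04761496447117 277.51300282885785 206.05391431400014 [ 380.86668577    1.45394722 1390.55886599] [[0.018, -0.999, 0.027], [-0.997, -0.02, -0.072], [0.073, -0.025, -0.997]]
```

View pics/scene0.png

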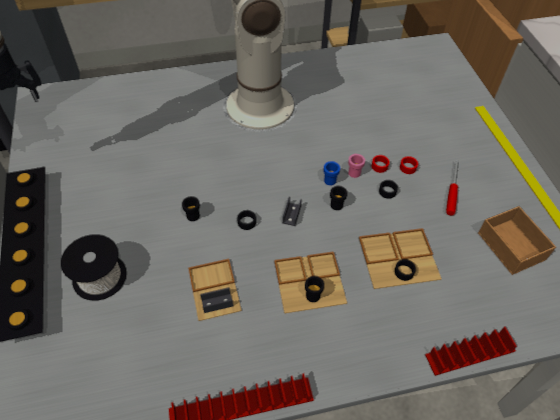

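View pics/top0.png

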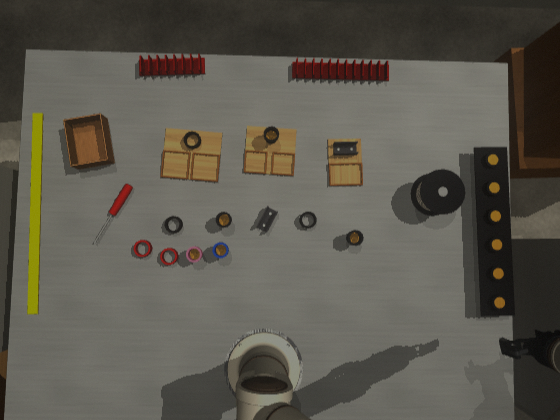

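The scene picture shows the robot, three trays and the loose parts. In the top picture:
- **Black lampholders:** (224,219) and (355,238). The pink one at (194,254) and the blue one at (221,250) are not meant.
- **Black rings:** (173,225) and (308,219). The red ones at (143,248) and (169,256) are not meant.
- **Bracket:** (265,219).
- **Trays:** ring (192,155), lampholder (270,150), bracket (345,160).

I'll confirm these in one enlarged crop and measure them.

```bash
cat > h.py <<'E'
import numpy as np,cv2,pickle
from workcell import manip
def cam(d,s=None):
    """R (cam->world), origin"""
    if "rvec" in d:
        R=cv2.Rodrigues(np.array(d["rvec"]))[0].T; return R,-R@np.array(d["tvec"]).ravel()
    T=np.array(d["tool_from_camera"]);Rt=np.array(s["tcp_rot"])
    return Rt@T[:3,:3],Rt@T[:3,3]+np.array(s["position"])
def plane(d,uv,z,s=None):
    R,o=cam(d,s);uv=np.atleast_2d(uv).astype(float)
    r=np.c_[(uv[:,0]-d["cx"])/d["fx"],(uv[:,1]-d["cy"])/d["fy"],np.ones(len(uv))]@R.T
    return o+r*((z-o[2])/r[:,2])[:,None]
def cloud(d,s=None):
    R,o=cam(d,s);v,u=np.mgrid[:d["depth"].shape[0],:d["depth"].shape[1]];Z=d["depth"]
    P=np.dstack([(u-d["cx"])/d["fx"]*Z,(v-d["cy"])/d["fy"]*Z,Z])@R.T+o
    P[Z==0]=np.nan
    return P
E
python3 - <<'E'
from h import *
D=pickle.load(open("d0.pkl","rb"));d=D["top"];P=cloud(d);im=d["img"];hsv=cv2.cvtColor(im,cv2.COLOR_RGB2HSV)
print("table z",np.nanmedian(P[190:210,120:400,2]))
for n,(u,v),h in [("L1",(224,219),56),("L2",(355,238),56),("R1",(173,225),24),("R2",(308,219),24),("B",(265,219),30),("Lsample",(271,135),59),("Rsample",(192,140),27),("Bsample",(345,148),33)]:
    w=20;m=np.zeros(im.shape[:2],np.uint8);m[v-w:v+w,u-w:u+w]=1
    k=m.astype(bool)&(P[...,2]>h*.7)&(P[...,2]<h+8)
    ys,xs=np.nonzero(k);pts=P[k]
    r=cv2.minAreaRect(pts[:,:2].astype(np.float32))
    c,rad=cv2.minEnclosingCircle(pts[:,:2].astype(np.float32))
    print(n,k.sum(),"mean",pts.mean(0).round(1),"circ",np.round(c,1),round(rad,1),"rect",np.round(r[0],1),np.round(r[1],1),round(r[2],1),"zmax",pts[:,2].max().round(1))
wood=cv2.inRange(hsv,(8,70,60),(28,255,255));wood[:, :120]=0;wood[200:]=0;wood[:, 380:]=0
wood=cv2.morphologyEx(wood,cv2.MORPH_CLOSE,np.ones((5,5)))
for c in cv2.findContours(wood,0,2)[0]:
    if cv2.contourArea(c)<500: continue
    p=plane(d,c[:,0],6)[:,:2].astype(np.float32);r=cv2.minAreaRect(p)
    print("tray",np.round(r[0],1),np.round(r[1],1),round(r[2],1),np.round(cv2.boxPoints(r)).tolist())
c=cv2.resize(im[115:275,125:385],None,fx=3,fy=3,interpolation=cv2.INTER_CUBIC);cv2.imwrite("pics/crop1.png",c[:,:,::-1])
E
```

```text
table z 0.12416629414974523
L1 102 mean [435.6 123.1  54.8] circ [435.3 124. ] 22.8 rect [436.1 123.2] [43.4 43.7] 1.8 zmax 61.0
L2 112 mean [ 389.7 -259.9   54.1] circ [ 389.7 -259.3] 23.4 rect [ 391.1 -258.5] [43.7 44.9] 0.2 zmax 61.8
R1 98 mean [420.  275.7  23. ] circ [420.5 275.6] 24.8 rect [419.9 274.9] [44.6 47.8] 1.6 zmax 29.9
R2 95 mean [ 441.8 -124.6   23.5] circ [ 441.4 -124.8] 24.9 rect [ 441.5 -124.4] [48.5 46.7] 46.8 zmax 29.4
B 68 mean [441.2  -2.1  29.6] circ [441.2  -1.4] 38.5 rect [440.8  -2.3] [35.9 69.2] 62.8 zmax 35.9
Lsample 114 mean [689.7  -9.4  57.3] circ [689.4 -10.5] 23.8 rect [688.8  -9.7] [45.9 41.2] 1.4 zmax 65.3
Rsample 98 mean [674.  226.9  26.9] circ [674.7 227.6] 25.3 rect [674.8 226.4] [46.2 47.2] 2.8 zmax 34.2
Bsample 91 mean [ 659.9 -235.6   31.8] circ [ 659.7 -235.3] 38.1 rect [ 659.6 -235.2] [36.7 68.7] 1.4 zmax 40.4
tray [ 622.5 -237.4] [145.  104.1] 1.4 [[549.0, -187.0], [551.0, -291.0], [696.0, -288.0], [694.0, -184.0]]
tray [633.2 230.9] [174.7 152.8] 86.4 [[551.0, 148.0], [704.0, 139.0], [715.0, 313.0], [562.0, 323.0]]
tray [651.3  -7. ] [153.6 145.8] 87.3 [[575.0, -80.0], [720.0, -87.0], [728.0, 66.0], [582.0, 73.0]]
```

View pics/crop1.png

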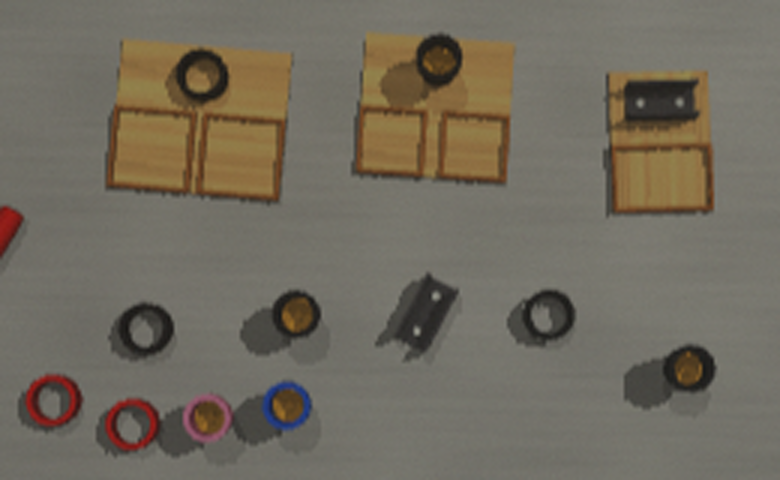

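The crop confirms it. The two black lampholders are at crop (296,314) and (689,368), the black rings at (146,330) and (548,315), and the bracket at (418,317). The red, blue and pink pieces are decoys. The tray samples match what I measured.

First I turn the tool to yaw 90, so tool x is world y, tool y is world x and z points down.

Emit:
{"method": "jog_arm", "body": {
  "commands": [
    [0,0,0,0,0,-0.122,70],
    [0,0,0,0,0,-0.122,70],
    [0,0,0,0,0,-0.122,70],
    [0,0,0,0,0,-0.122,70],
    [0,0,0,0,0,-0.122,70],
    [0,0,0,0,0,-0.122,70],
    [0,0,0,0,0,-0.122,70],
    [0,0,0,0,0,-0.122,70]
  ],
  "grip_force": 40
}}

```text
clock: 0.77
position: [149.1, -632.3, 252.7]
tcp_rot: [[0.349, 0.937, -0.0], [0.937, -0.349, 0.001], [0.001, -0.001, -1.0]]
force: [-0.0, 0.1, 0.2]
opening: 69.9
```

Emit:
{"method": "jog_arm", "body": {
  "commands": [
    [0,0,0,0,0,-0.122,70],
    [0,0,0,0,0,-0.122,70],
    [0,0,0,0,0,-0.122,70],
    [30,20,0,0,0,0,70],
    [30,20,0,0,0,0,70],
    [30,20,0,0,0,0,70],
    [0,0,0,0,0,0,70],
    [0,0,0,0,0,0,70]
  ]
}}

```text
clock: 1.43
position: [210.9, -540.4, 253.4]
tcp_rot: [[-0.008, 1.0, -0.0], [1.0, 0.008, 0.0], [0.0, -0.0, -1.0]]
force: [-1.3, -0.4, -0.6]
opening: 70.0
```

Emit:
{"method": "jog_arm", "body": {
  "commands": [
    [35,22.4,10,0,0,0,70],
    [35,22.4,10,0,0,0,70],
    [35,22.4,10,0,0,0,70],
    [35,22.4,10,0,0,0,70],
    [35,22.4,10,0,0,0,70],
    [35,22.4,10,0,0,0,70],
    [35,22.4,10,0,0,0,70],
    [36,22.4,10,0,0,0,70]
  ]
}}

```text
clock: 2.1
position: [383.0, -268.7, 175.1]
tcp_rot: [[-0.0, 1.0, 0.0], [1.0, 0.0, -0.001], [-0.001, 0.0, -1.0]]
force: [0.6, -0.6, -0.5]
opening: 70.0
```

Emit:
{"method": "jog_arm", "body": {
  "commands": [
    [0,0,0,0,0,0,70],
    [0,0,0,0,0,0,70],
    [0,0,0,0,0,0,70]
  ]
}}

```text
clock: 2.35
position: [382.4, -269.8, 175.4]
tcp_rot: [[-0.002, 1.0, -0.0], [1.0, 0.002, -0.0], [-0.0, -0.0, -1.0]]
force: [-0.0, 0.7, -0.5]
opening: 69.9
```

Run:
```python
from h import *
s=manip.state();d=manip.snapshot("wrist");P=cloud(d,s)
print(s["position"],manip.tip_reach,s["joints"])
k=(P[...,2]>45)&(P[...,2]<65);pts=P[k]
n,l,st,c=cv2.connectedComponentsWithStats(k.astype(np.uint8))
for i in range(1,n):
    if st[i,4]>150: q=P[l==i];print(st[i],q.mean(0).round(1),np.round(cv2.minEnclosingCircle(q[:,:2].astype(np.float32)),1) if 0 else cv2.minEnclosingCircle(q[:,:2].astype(np.float32)))
cv2.imwrite("pics/w1.png",d["img"][:,:,::-1])
```

```text
[ 382.36184056 -269.82654679  175.380198  ] 22.0 [ 73.67950436  20.98428396 -48.93917735 117.80898772  20.68463651
  49.95122503  13.17360938]
[ 262  165   60   61 1523] [ 391.4 -258.7   55.1] ((391.31451416015625, -258.71820068359375), 23.082292556762695)
[423 393  55  27 778] [ 537.  -455.5   55.2] ((541.97216796875, -464.92559814453125), 30.176769256591797)
```

View pics/w1.png

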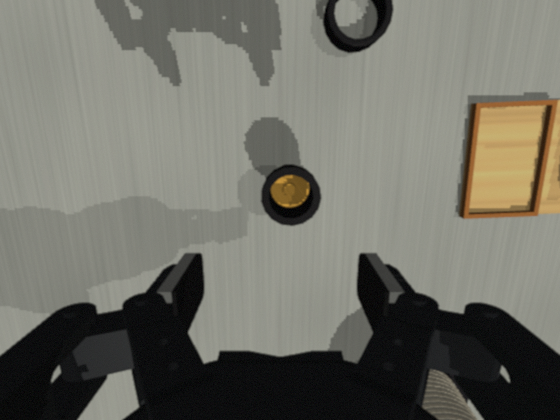

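The wrist picture shows the lampholder at (291,195) between the open fingers, which puts it at (391.3, -258.7), within 2 mm of the top view. I descend and grip.

Emit:
{"method": "jog_arm", "body": {
  "commands": [
    [11,9,20,0,0,0,70],
    [0,0,30,0,0,0,70],
    [0,0,30,0,0,0,70],
    [0,0,23,0,0,0,70],
    [0,0,20,0,0,0,70],
    [0,0,0,0,0,0,40],
    [0,0,0,0,0,0,40],
    [0,0,0,0,0,0,40]
  ]
}}

```text
clock: 3.07
position: [391.6, -259.0, 53.3]
tcp_rot: [[-0.001, 1.0, 0.001], [1.0, 0.001, -0.001], [-0.001, 0.001, -1.0]]
force: [0.6, -0.6, -0.5]
opening: 44.5
```

Emit:
{"method": "jog_arm", "body": {
  "commands": [
    [0,0,0,0,0,0,40],
    [0,0,0,0,0,0,40],
    [0,0,-5,0,0,0,40],
    [0,0,-15,0,0,0,40],
    [0,0,-20,0,0,0,40],
    [0,0,-20,0,0,0,40],
    [0,0,0,0,0,0,40],
    [0,0,0,0,0,0,40]
  ]
}}

```text
clock: 3.73
position: [392.3, -258.5, 114.1]
tcp_rot: [[-0.003, 1.0, 0.002], [1.0, 0.003, -0.003], [-0.003, 0.002, -1.0]]
force: [-0.5, 0.7, -0.9]
opening: 44.7
```

Emit:
{"method": "jog_arm", "body": {
  "commands": [
    [25,25,0,0,0,0,40],
    [25,25,0,0,0,0,40],
    [25,25,0,0,0,0,40],
    [25,25,0,0,0,0,40],
    [25,25,0,0,0,0,40],
    [25,25,0,0,0,0,40],
    [25,25,0,0,0,0,40],
    [25,25,0,0,0,0,40]
  ]
}}

```text
clock: 4.4
position: [591.1, -55.7, 111.4]
tcp_rot: [[-0.003, 1.0, -0.002], [1.0, 0.003, -0.0], [-0.0, -0.002, -1.0]]
force: [0.2, -0.9, 0.0]
opening: 44.4
```

Emit:
{"method": "jog_arm", "body": {
  "commands": [
    [11,18,0,0,0,0,40],
    [0,0,20,0,0,0,40],
    [0,0,15,0,0,0,40],
    [0,0,0,0,0,0,40],
    [0,0,0,0,0,0,40]
  ]
}}

```text
clock: 4.82
position: [606.4, -46.9, 75.3]
tcp_rot: [[-0.002, 1.0, -0.005], [1.0, 0.002, -0.0], [-0.0, -0.005, -1.0]]
force: [-0.8, 0.3, -0.6]
opening: 44.8
```

Run:
```python
from h import *
s=manip.state();print(s["position"],s["joints"].round(0) if hasattr(s["joints"],"round") else s["joints"])
d=manip.snapshot("wrist")
cv2.imwrite("pics/w2.png",d["img"][:,:,::-1])
```

```text
[606.38613912 -46.93086668  75.32785644] [ 31.  42. -40. 101.  34.  50. -25.]
```

View pics/w2.png

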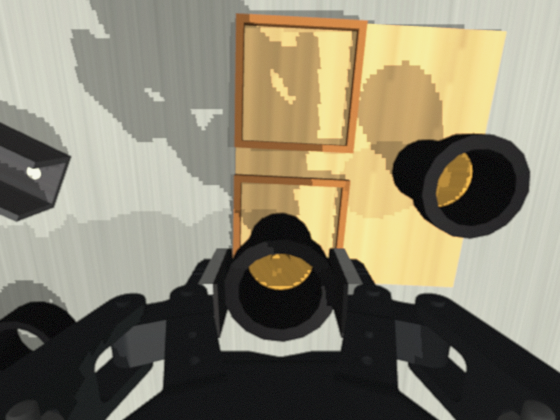

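The wrist picture shows the held lampholder upright at (280,290) above the bay, with the bay's lip corners at (236,178) and (348,184), slightly towards the near side. I correct +4 mm in x, lower and release.

Emit:
{"method": "jog_arm", "body": {
  "commands": [
    [0,4,5,0,0,0,40],
    [0,0,8,0,0,0,40],
    [0,0,5,0,0,0,40],
    [0,0,0.5,0,0,0,40],
    [0,0,0,0,0,0,40]
  ]
}}

```text
clock: 5.28
position: [612.4, -46.1, 58.5]
tcp_rot: [[-0.003, 1.0, -0.001], [1.0, 0.003, -0.0], [-0.0, -0.001, -1.0]]
force: [-0.0, 0.2, 0.2]
opening: 44.6
```

Emit:
{"method": "jog_arm", "body": {
  "commands": [
    [0,0,0,0,0,0,50],
    [0,0,0,0,0,0,60],
    [0,0,0,0,0,0,60],
    [0,0,0,0,0,0,60],
    [0,0,-15,0,0,0,60],
    [0,0,-25,0,0,0,60],
    [0,0,-30,0,0,0,60],
    [0,0,-10,0,0,0,70]
  ]
}}

```text
clock: 5.95
position: [615.3, -45.2, 144.2]
tcp_rot: [[-0.004, 1.0, 0.006], [1.0, 0.004, -0.0], [-0.0, 0.006, -1.0]]
force: [1.0, -0.7, 0.1]
opening: 69.5
```

Emit:
{"method": "jog_arm", "body": {
  "commands": [
    [0,0,0,0,0,0,70],
    [-13,-29,0,0,0,0,70],
    [-13,-29,0,0,0,0,70],
    [-13,-29,0,0,0,0,70],
    [-13,-29,0,0,0,0,70],
    [-13,-29,0,0,0,0,70],
    [-13,-29,0,0,0,0,70],
    [0,0,0,0,0,0,70]
  ]
}}

```text
clock: 6.62
position: [431.5, -127.5, 137.2]
tcp_rot: [[0.002, 1.0, -0.009], [1.0, -0.002, -0.002], [-0.002, -0.009, -1.0]]
force: [-0.5, -0.9, -0.1]
opening: 70.0
```

Emit:
{"method": "jog_arm", "body": {
  "commands": [
    [0,0,0,0,0,0,75],
    [0,0,0,0,0,0,75],
    [0,0,0,0,0,0,75]
  ]
}}

```text
clock: 6.87
position: [440.3, -123.9, 139.2]
tcp_rot: [[-0.004, 1.0, 0.001], [1.0, 0.004, 0.0], [0.0, 0.001, -1.0]]
force: [-0.7, 0.1, -0.0]
opening: 75.2
```

```bash
cat > w.py <<'E'
from h import *
import sys
lo,hi=map(float,sys.argv[1:3])
s=manip.state();d=manip.snapshot("wrist");P=cloud(d,s)
print(s["position"].round(1) if hasattr(s["position"],"round") else s["position"])
k=(P[...,2]>lo)&(P[...,2]<hi)
n,l,st,c=cv2.connectedComponentsWithStats(k.astype(np.uint8))
for i in range(1,n):
    if st[i,4]>400:
        q=P[l==i];c,r=cv2.minEnclosingCircle(q[:,:2].astype(np.float32));R=cv2.minAreaRect(q[:,:2].astype(np.float32))
        print("px",st[i],"circ",np.round(c,1),round(r,1),"rect",np.round(R[0],1),np.round(R[1],1),round(R[2],1))
cv2.imwrite(f"pics/{sys.argv[3]}.png",d["img"][:,:,::-1])
E
python3 w.py 16 32 w3
```

```text
[ 440.3 -123.9  139.2]
px [266   0  78  41 953] circ [455.3   8. ] 27.0 rect [456.    9.4] [ 4.8 54. ] 63.7
px [ 221   24   98   62 1036] circ [434.3 -15.3] 35.0 rect [434.3 -15.3] [ 4.5 70. ] 62.7
px [495  78  37  54 779] circ [611.3 -46.1] 17.7 rect [603.  -47.2] [16.9 35.5] 7.1
px [544  83  16  42 482] circ [623.9 -45.5] 13.2 rect [626.6 -45.8] [25.9 10.6] 83.6
px [ 250  177   65   65 1564] circ [ 442.6 -123. ] 24.9 rect [ 442.4 -122.9] [48.9 49.1] 2.1
```

Emit:
{"method": "jog_arm", "body": {
  "commands": [
    [1,2,25,0,0,0,75],
    [0,0,30,0,0,0,75],
    [0,0,25,0,0,0,75],
    [0,0,18,0,0,0,75],
    [0,0,10.5,0,0,0,75],
    [0,0,0,0,0,0,75],
    [0,0,0,0,0,0,42],
    [0,0,0,0,0,0,42]
  ]
}}

```text
clock: 7.58
position: [442.3, -123.1, 31.3]
tcp_rot: [[-0.004, 1.0, 0.002], [1.0, 0.004, -0.0], [-0.0, 0.002, -1.0]]
force: [-1.1, -0.7, -0.7]
opening: 52.0
```

Emit:
{"method": "jog_arm", "body": {
  "commands": [
    [0,0,0,0,0,0,42],
    [0,0,0,0,0,0,42],
    [0,0,0,0,0,0,42]
  ]
}}

```text
clock: 7.83
position: [442.3, -123.3, 31.9]
tcp_rot: [[-0.003, 1.0, 0.003], [1.0, 0.003, -0.001], [-0.001, 0.003, -1.0]]
force: [-0.5, 1.8, 6.3]
opening: 48.6
```

Emit:
{"method": "jog_arm", "body": {
  "commands": [
    [0,0,-5,0,0,0,42],
    [0,0,-20,0,0,0,42],
    [0,0,-30,0,0,0,42],
    [0,0,-30,0,0,0,42],
    [0,0,-5,0,0,0,42],
    [0,0,0,0,0,0,42],
    [0,0,0,0,0,0,42]
  ]
}}

```text
clock: 8.42
position: [441.0, -124.3, 120.7]
tcp_rot: [[-0.002, 1.0, 0.001], [1.0, 0.002, -0.001], [-0.001, 0.001, -1.0]]
force: [-0.7, 0.1, -0.2]
opening: 48.3
```

Emit:
{"method": "jog_arm", "body": {
  "commands": [
    [31,15,0,0,0,0,42],
    [31,15,0,0,0,0,42],
    [31,15,0,0,0,0,42],
    [31,15,0,0,0,0,42],
    [31,15,0,0,0,0,42],
    [31,15,0,0,0,0,42],
    [31,15,0,0,0,0,42],
    [31,15,0,0,0,0,42]
  ]
}}

```text
clock: 9.08
position: [559.6, 126.0, 118.3]
tcp_rot: [[-0.003, 1.0, -0.003], [1.0, 0.003, -0.001], [-0.001, -0.003, -1.0]]
force: [0.9, -0.3, 0.4]
opening: 48.4
```

Emit:
{"method": "jog_arm", "body": {
  "commands": [
    [31,15,0,0,0,0,42],
    [33,18,0,0,0,0,42],
    [0,0,10,0,0,0,42],
    [0,0,0,0,0,0,42],
    [0,0,0,0,0,0,42],
    [0,0,0,0,0,0,42]
  ]
}}

```text
clock: 9.58
position: [592.2, 187.4, 109.1]
tcp_rot: [[-0.002, 1.0, -0.002], [1.0, 0.002, -0.002], [-0.002, -0.002, -1.0]]
force: [0.4, 0.3, -0.3]
opening: 48.4
```

```bash
python3 w.py 50 110 w4
```

```text
[592.2 187.4 109.1]
px [ 188  211  186  116 8362] circ [593.  194.4] 38.1 rect [595.  191.8] [60.6 53.1] 37.5
px [   0  296   70   64 1749] circ [436.5 125.6] 24.3 rect [432.6 131.1] [48.6 32.1] 35.4
```

View pics/w4.png

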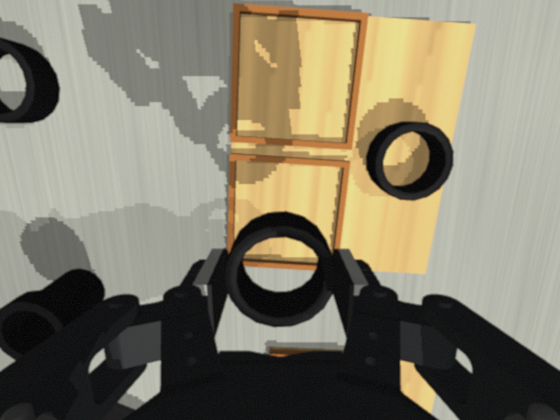

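The wrist picture shows the ring held flat at (280,268), above the nearer bay of the ring tray, whose lip runs from (230,155) to (340,270). I lower it.

Emit:
{"method": "jog_arm", "body": {
  "commands": [
    [1,2.5,20,0,0,0,42],
    [0,0,20,0,0,0,42],
    [0,0,15,0,0,0,42],
    [0,0,10,0,0,0,42],
    [0,0,6,0,0,0,42],
    [0,0,2.5,0,0,0,42],
    [0,0,0,0,0,0,42],
    [0,0,0,0,0,0,42]
  ]
}}

```text
clock: 10.3
position: [596.1, 190.3, 37.7]
tcp_rot: [[-0.003, 1.0, 0.001], [1.0, 0.003, 0.0], [0.0, 0.001, -1.0]]
force: [0.7, -0.6, 0.1]
opening: 48.8
```

Emit:
{"method": "jog_arm", "body": {
  "commands": [
    [0,0,0,0,0,0,50],
    [0,0,0,0,0,0,62],
    [0,0,0,0,0,0,62],
    [0,0,0,0,0,0,62],
    [0,0,-15,0,0,0,62],
    [0,0,-25,0,0,0,62],
    [0,0,-25,0,0,0,62],
    [0,0,-5,0,0,0,70]
  ]
}}

```text
clock: 10.97
position: [598.0, 191.7, 112.3]
tcp_rot: [[-0.003, 1.0, 0.006], [1.0, 0.003, 0.002], [0.002, 0.006, -1.0]]
force: [0.6, 0.6, 1.4]
opening: 70.0
```

Emit:
{"method": "jog_arm", "body": {
  "commands": [
    [0,0,-10,0,0,0,70],
    [14,-29,0,0,0,0,70],
    [14,-29,0,0,0,0,70],
    [14,-29,0,0,0,0,75],
    [14,-29,0,0,0,0,75],
    [14,-29,0,0,0,0,75],
    [14,-29,0,0,0,0,75],
    [0,0,0,0,0,0,75]
  ]
}}

```text
clock: 11.63
position: [414.5, 276.5, 117.3]
tcp_rot: [[-0.012, 1.0, -0.003], [1.0, 0.012, -0.0], [0.0, -0.003, -1.0]]
force: [-0.8, -1.0, -0.0]
opening: 75.1
```

Emit:
{"method": "jog_arm", "body": {
  "commands": [
    [0,0,0,0,0,0,75],
    [0,0,0,0,0,0,75],
    [0,0,0,0,0,0,75]
  ]
}}

```text
clock: 11.88
position: [422.7, 272.7, 117.1]
tcp_rot: [[-0.001, 1.0, 0.001], [1.0, 0.001, -0.0], [-0.0, 0.001, -1.0]]
force: [0.3, 0.1, -0.5]
opening: 75.1
```

```bash
python3 w.py 14 32 w5
```

```text
[422.7 272.7 117.1]
px [ 120   33   84   87 2898] circ [349.2 365.2] 25.0 rect [349.3 365.1] [49.2 49.3] 23.9
px [ 102  162   78   73 2384] circ [327.  287.1] 25.0 rect [327.3 287.4] [49.4 49.2] 71.5
px [ 242  177   71   71 1979] circ [421.2 277.4] 24.9 rect [421.3 277.7] [49.  48.8] 52.2
px [ 471  289   74   44 1143] circ [597.3 194.3] 25.1 rect [598.4 202.6] [26.3 50.1] 82.5
```

Emit:
{"method": "jog_arm", "body": {
  "commands": [
    [4.5,-1.5,20,0,0,0,75],
    [0,0,25,0,0,0,75],
    [0,0,20,0,0,0,75],
    [0,0,14,0,0,0,75],
    [0,0,6.5,0,0,0,75],
    [0,0,0,0,0,0,75],
    [0,0,0,0,0,0,42],
    [0,0,0,0,0,0,42]
  ]
}}

```text
clock: 12.6
position: [420.6, 278.5, 32.4]
tcp_rot: [[-0.003, 1.0, 0.001], [1.0, 0.003, 0.001], [0.001, 0.001, -1.0]]
force: [0.2, -1.0, 0.3]
opening: 52.2
```

Emit:
{"method": "jog_arm", "body": {
  "commands": [
    [0,0,0,0,0,0,42],
    [0,0,0,0,0,0,42],
    [0,0,0,0,0,0,42]
  ]
}}

```text
clock: 12.85
position: [420.7, 278.5, 32.9]
tcp_rot: [[-0.003, 1.0, 0.002], [1.0, 0.003, 0.001], [0.001, 0.002, -1.0]]
force: [-1.3, -0.1, 6.3]
opening: 48.3
```

Emit:
{"method": "jog_arm", "body": {
  "commands": [
    [0,0,-5,0,0,0,42],
    [0,0,-20,0,0,0,42],
    [0,0,-30,0,0,0,42],
    [0,0,-30,0,0,0,42],
    [0,0,-5,0,0,0,42],
    [0,0,0,0,0,0,42],
    [0,0,0,0,0,0,42]
  ]
}}

```text
clock: 13.43
position: [420.3, 277.6, 121.8]
tcp_rot: [[-0.002, 1.0, 0.001], [1.0, 0.002, -0.0], [-0.0, 0.001, -1.0]]
force: [0.9, -0.9, -0.7]
opening: 47.9
```

Emit:
{"method": "jog_arm", "body": {
  "commands": [
    [0,30,0,0,0,0,42],
    [0,30,0,0,0,0,42],
    [0,30,0,0,0,0,42],
    [0,30,0,0,0,0,42],
    [0,30,0,0,0,0,42],
    [0,30,0,0,0,0,42],
    [0,0,10,0,0,0,42],
    [0,0,0,0,0,0,42]
  ]
}}

```text
clock: 14.1
position: [599.7, 276.6, 107.6]
tcp_rot: [[-0.0, 1.0, -0.004], [1.0, 0.0, -0.002], [-0.002, -0.004, -1.0]]
force: [-1.4, -0.5, -1.1]
opening: 48.1
```

Emit:
{"method": "jog_arm", "body": {
  "commands": [
    [0,0,0,0,0,0,42],
    [0,0,0,0,0,0,42]
  ]
}}

```text
clock: 14.27
position: [597.8, 278.8, 110.4]
tcp_rot: [[-0.005, 1.0, -0.003], [1.0, 0.005, -0.001], [-0.001, -0.003, -1.0]]
force: [0.7, -0.2, 0.1]
opening: 48.3
```

```bash
python3 w.py 50 110 w6
```

```text
[597.8 278.8 110.4]
px [ 189  213  184  115 8135] circ [598.6 286.2] 37.7 rect [596.1 282.8] [54.6 60.1] 52.9
```

View pics/w6.png

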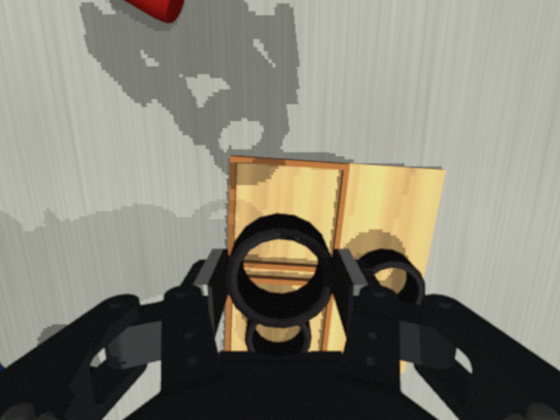

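The wrist picture shows the ring at (280,270) centred over the second ring bay. The first ring is down in its own bay at (278,338). I lower this one.

Emit:
{"method": "jog_arm", "body": {
  "commands": [
    [-1,2,20,0,0,0,42],
    [0,0,20,0,0,0,42],
    [0,0,15,0,0,0,42],
    [0,0,10,0,0,0,42],
    [0,0,6,0,0,0,42],
    [0,0,3,0,0,0,42],
    [0,0,0,0,0,0,42],
    [0,0,0,0,0,0,42]
  ]
}}

```text
clock: 14.98
position: [602.2, 278.0, 38.2]
tcp_rot: [[-0.003, 1.0, 0.001], [1.0, 0.003, 0.001], [0.001, 0.001, -1.0]]
force: [0.2, 0.4, -0.9]
opening: 48.5
```

Emit:
{"method": "jog_arm", "body": {
  "commands": [
    [0,0,0,0,0,0,50],
    [0,0,0,0,0,0,62],
    [0,0,0,0,0,0,62],
    [0,0,0,0,0,0,62],
    [0,0,-15,0,0,0,62],
    [0,0,-25,0,0,0,62],
    [0,0,-30,0,0,0,62],
    [0,0,-25,0,0,0,70]
  ]
}}

```text
clock: 15.65
position: [602.0, 278.0, 135.2]
tcp_rot: [[-0.003, 1.0, 0.001], [1.0, 0.003, 0.001], [0.001, 0.001, -1.0]]
force: [1.2, 0.9, 0.9]
opening: 69.7
```

Emit:
{"method": "jog_arm", "body": {
  "commands": [
    [0,0,0,0,0,0,70],
    [-25,-27,0,0,0,0,70],
    [-25,-27,0,0,0,0,70],
    [-25,-27,0,0,0,0,70],
    [-25,-27,0,0,0,0,70],
    [-25,-27,0,0,0,0,70],
    [-25,-27,0,0,0,0,70],
    [0,0,0,0,0,0,70]
  ]
}}

```text
clock: 16.32
position: [433.7, 120.7, 131.3]
tcp_rot: [[-0.0, 1.0, -0.007], [1.0, 0.0, -0.008], [-0.008, -0.007, -1.0]]
force: [-0.5, -0.5, -0.5]
opening: 70.3
```

Emit:
{"method": "jog_arm", "body": {
  "commands": [
    [0,0,0,0,0,0,70],
    [0,0,0,0,0,0,70],
    [0,0,0,0,0,0,70]
  ]
}}

```text
clock: 16.57
position: [441.8, 128.2, 133.4]
tcp_rot: [[-0.004, 1.0, 0.002], [1.0, 0.004, 0.001], [0.001, 0.002, -1.0]]
force: [0.1, 0.4, -0.8]
opening: 69.9
```

```bash
python3 w.py 46 64 w7
```

```text
[441.8 128.2 133.4]
px [  55   54   88   84 3503] circ [335.3 207.9] 23.5 rect [335.3 208. ] [46.4 45.4] 14.2
px [  97  184   78   71 2650] circ [348.4 132.1] 23.6 rect [348.5 132.6] [46.1 45.6] 50.1
px [ 236  194   71   71 2211] circ [436.7 125.7] 23.2 rect [436.7 126. ] [45.2 45.6] 32.0
```

Emit:
{"method": "jog_arm", "body": {
  "commands": [
    [-2.5,-5,16,0,0,0,70],
    [0,0,25,0,0,0,70],
    [0,0,22,0,0,0,70],
    [0,0,12,0,0,0,70],
    [0,0,6,0,0,0,70],
    [0,0,0,0,0,0,70],
    [0,0,0,0,0,0,40],
    [0,0,0,0,0,0,40]
  ]
}}

```text
clock: 17.28
position: [436.2, 125.3, 52.2]
tcp_rot: [[-0.004, 1.0, 0.001], [1.0, 0.004, 0.001], [0.001, 0.001, -1.0]]
force: [0.6, 0.3, -0.4]
opening: 47.1
```

Emit:
{"method": "jog_arm", "body": {
  "commands": [
    [0,0,0,0,0,0,40],
    [0,0,0,0,0,0,40],
    [0,0,-5,0,0,0,40],
    [0,0,-15,0,0,0,40],
    [0,0,-25,0,0,0,40],
    [0,0,-20,0,0,0,40],
    [0,0,0,0,0,0,40],
    [0,0,0,0,0,0,40]
  ]
}}

```text
clock: 17.95
position: [436.4, 124.2, 117.7]
tcp_rot: [[-0.002, 1.0, 0.003], [1.0, 0.002, -0.0], [-0.0, 0.003, -1.0]]
force: [0.6, 0.1, -1.0]
opening: 44.8
```

Emit:
{"method": "jog_arm", "body": {
  "commands": [
    [-12,25,0,0,0,0,40],
    [-12,25,0,0,0,0,40],
    [-12,25,0,0,0,0,40],
    [-12,25,0,0,0,0,40],
    [-12,25,0,0,0,0,40],
    [-12,25,0,0,0,0,40],
    [-14,28,0,0,0,0,40],
    [0,0,10,0,0,0,40]
  ]
}}

```text
clock: 18.62
position: [619.7, 34.2, 106.7]
tcp_rot: [[0.004, 1.0, 0.006], [1.0, -0.004, -0.002], [-0.002, 0.006, -1.0]]
force: [1.4, -0.8, -0.1]
opening: 44.6
```

Emit:
{"method": "jog_arm", "body": {
  "commands": [
    [0,0,20,0,0,0,40],
    [0,0,5,0,0,0,40],
    [0,0,0,0,0,0,40],
    [0,0,0,0,0,0,40]
  ]
}}

```text
clock: 18.95
position: [612.5, 39.4, 80.7]
tcp_rot: [[-0.004, 1.0, -0.002], [1.0, 0.004, 0.0], [0.0, -0.002, -1.0]]
force: [0.4, 0.2, -0.4]
opening: 44.5
```

```bash
python3 w.py 46 64 w8
```

```text
[612.5  39.4  80.7]
px [ 244  253   73   49 2608] circ [613.1  37.8] 16.8 rect [614.5  33.7] [31.6 22.8] 26.0
```

View pics/w8.png

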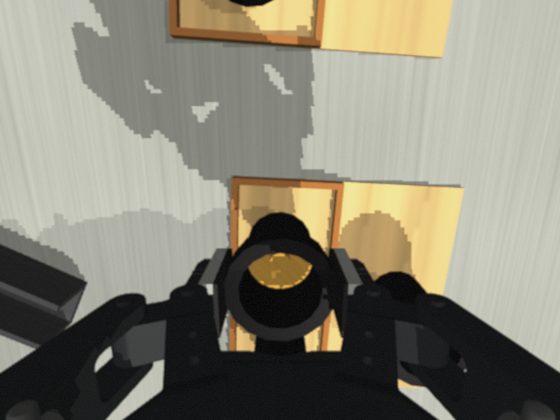

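The wrist picture shows lampholder 1 upright at (280,288) over the second lampholder bay, whose lip runs from (232,180) to (342,185). I lower it and release.

Emit:
{"method": "jog_arm", "body": {
  "commands": [
    [-1,1.5,8,0,0,0,40],
    [0,0,8,0,0,0,40],
    [0,0,6,0,0,0,40],
    [0,0,2.5,0,0,0,40],
    [0,0,0,0,0,0,40],
    [0,0,0,0,0,0,40]
  ]
}}

```text
clock: 19.5
position: [615.0, 38.2, 56.8]
tcp_rot: [[-0.003, 1.0, -0.0], [1.0, 0.003, 0.0], [0.0, -0.0, -1.0]]
force: [0.1, -0.4, -1.7]
opening: 44.8
```

Emit:
{"method": "jog_arm", "body": {
  "commands": [
    [0,0,0,0,0,0,50],
    [0,0,0,0,0,0,60],
    [0,0,0,0,0,0,60],
    [0,0,0,0,0,0,60],
    [0,0,-15,0,0,0,60],
    [0,0,-25,0,0,0,60],
    [0,0,-30,0,0,0,60],
    [0,0,-15,0,0,0,60]
  ]
}}

```text
clock: 20.17
position: [616.8, 38.9, 146.3]
tcp_rot: [[-0.004, 1.0, 0.004], [1.0, 0.004, 0.001], [0.001, 0.004, -1.0]]
force: [1.5, 0.9, 0.2]
opening: 59.9
```

Emit:
{"method": "jog_arm", "body": {
  "commands": [
    [0,0,0,0,0,0,70],
    [-6.5,-29,0,0,0,0,70],
    [-6.5,-29,0,0,0,0,70],
    [-6.5,-29,0,0,0,0,70],
    [-6.5,-29,0,0,0,0,70],
    [-6.5,-29,0,0,0,0,70],
    [-6.5,-29,0,0,0,0,70],
    [0,0,0,0,0,-0.121,70]
  ]
}}

```text
clock: 20.83
position: [434.0, -3.4, 140.6]
tcp_rot: [[-0.123, 0.992, -0.008], [0.992, 0.123, -0.004], [-0.003, -0.008, -1.0]]
force: [-0.8, -0.7, -0.2]
opening: 70.0
```

Emit:
{"method": "jog_arm", "body": {
  "commands": [
    [0,0,0,0,0,-0.121,70],
    [0,0,0,0,0,-0.121,70],
    [0,0,0,0,0,-0.121,70],
    [0,0,0,0,0,-0.121,70],
    [0,0,0,0,0,-0.121,70],
    [0,0,0,0,0,-0.121,70],
    [0,0,0,0,0,-0.121,70],
    [0,0,0,0,0,-0.121,70]
  ]
}}

```text
clock: 21.5
position: [440.9, -1.6, 141.9]
tcp_rot: [[-0.89, 0.456, -0.0], [0.456, 0.89, -0.0], [-0.0, -0.0, -1.0]]
force: [0.1, -0.5, -0.7]
opening: 70.0
```

Emit:
{"method": "jog_arm", "body": {
  "commands": [
    [0,0,0,0,0,0,70],
    [0,0,0,0,0,0,70],
    [0,0,0,0,0,0,70]
  ]
}}

```text
clock: 21.75
position: [441.1, -1.5, 141.9]
tcp_rot: [[-0.886, 0.464, -0.0], [0.464, 0.886, 0.0], [0.0, -0.0, -1.0]]
force: [-0.4, -0.3, -0.2]
opening: 70.3
```

```bash
python3 w.py 14 40 w9
```

```text
[441.1  -1.5 141.9]
px [255 163   9  94 610] circ [433.9 -15.7] 35.2 rect [434.3 -15. ] [ 4.1 70.3] 63.0
px [298 163   7  93 587] circ [448.8  14.2] 34.8 rect [448.4  13.5] [ 4.  69.6] 63.0
px [540 242  20  51 710] circ [591.4 178.1] 20.7 rect [588.8 172.2] [12.8 41.4] 66.1
```

View pics/w9.png

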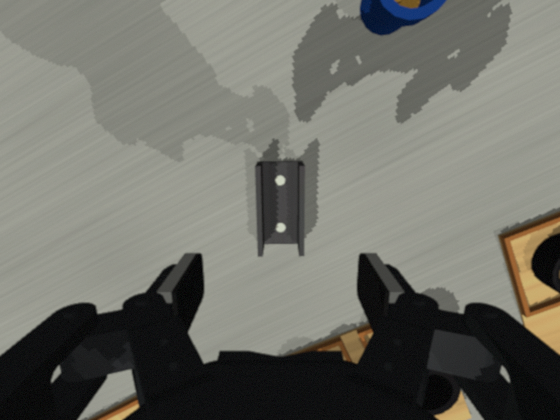

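The wrist picture shows the bracket at (280,205), open side up, lined up with the jaws. I descend and grip.

Emit:
{"method": "jog_arm", "body": {
  "commands": [
    [0,1,25,0,0,0,70],
    [0,0,30,0,0,0,70],
    [0,0,26,0,0,0,70],
    [0,0,18,0,0,0,70],
    [0,0,12,0,0,0,70],
    [0,0,0,0,0,0,70],
    [0,0,0,0,0,0,28],
    [0,0,0,0,0,0,28]
  ],
  "grip_force": 60
}}

```text
clock: 22.47
position: [442.3, -0.3, 31.7]
tcp_rot: [[-0.887, 0.461, 0.001], [0.461, 0.887, -0.0], [-0.001, 0.0, -1.0]]
force: [-0.4, 0.2, -0.3]
opening: 47.2
```

Emit:
{"method": "jog_arm", "body": {
  "commands": [
    [0,0,0,0,0,0,28],
    [0,0,0,0,0,0,28],
    [0,0,0,0,0,0,28],
    [0,0,0,0,0,0,28]
  ]
}}

```text
clock: 22.8
position: [442.6, -0.7, 32.2]
tcp_rot: [[-0.887, 0.461, 0.002], [0.461, 0.887, -0.001], [-0.002, 0.0, -1.0]]
force: [-1.0, -0.0, 4.4]
opening: 34.9
```

Emit:
{"method": "jog_arm", "body": {
  "commands": [
    [0,0,-5,0,0,0,28],
    [0,0,-20,0,0,0,28],
    [0,0,-30,0,0,0,28],
    [0,0,-30,0,0,0,28],
    [0,0,-15,0,0,0,28],
    [0,0,0,0,0,0,28],
    [0,0,0,0,0,0,28]
  ]
}}

```text
clock: 23.38
position: [442.2, -1.3, 131.8]
tcp_rot: [[-0.887, 0.462, 0.002], [0.462, 0.887, -0.001], [-0.003, -0.0, -1.0]]
force: [-0.3, 0.1, -3.4]
opening: 34.9
```

Emit:
{"method": "jog_arm", "body": {
  "commands": [
    [0,0,0,0,0,0.1185,28],
    [0,0,0,0,0,0.1185,28],
    [0,0,0,0,0,0.1185,28],
    [0,0,0,0,0,0.1185,28],
    [0,0,0,0,0,0.1185,28],
    [0,0,0,0,0,0.1185,28],
    [0,0,0,0,0,0.1185,28],
    [0,0,0,0,0,0.1185,28]
  ]
}}

```text
clock: 24.05
position: [440.5, -0.8, 129.8]
tcp_rot: [[-0.138, 0.99, -0.002], [0.99, 0.138, 0.0], [0.0, -0.002, -1.0]]
force: [0.6, -0.5, -2.0]
opening: 34.7
```

Emit:
{"method": "jog_arm", "body": {
  "commands": [
    [0,0,0,0,0,0.1185,28],
    [0,0,0,0,0,0,28],
    [-27,15,0,0,0,0,28],
    [-27,15,0,0,0,0,28],
    [-27,15,0,0,0,0,28],
    [-27,15,0,0,0,0,28],
    [-27,15,0,0,0,0,28],
    [-27,15,0,0,0,0,28]
  ]
}}

```text
clock: 24.72
position: [535.4, -161.7, 129.7]
tcp_rot: [[-0.029, 1.0, -0.002], [1.0, 0.029, 0.0], [0.0, -0.002, -1.0]]
force: [0.2, 0.1, -1.4]
opening: 34.7
```

Emit:
{"method": "jog_arm", "body": {
  "commands": [
    [-26,15,0,0,0,0,28],
    [-26,15,0,0,0,0,28],
    [-26,16,0,0,0,0,28],
    [0,0,10,0,0,0,28],
    [0,0,10,0,0,0,28],
    [0,0,0,0,0,0,28],
    [0,0,0,0,0,0,28],
    [0,0,0,0,0,0,28]
  ]
}}

```text
clock: 25.38
position: [583.2, -235.3, 110.6]
tcp_rot: [[-0.029, 1.0, -0.001], [1.0, 0.029, 0.001], [0.001, -0.001, -1.0]]
force: [0.3, -0.4, -1.8]
opening: 34.9
```

```bash
python3 w.py 50 110 w10
```

```text
[ 583.2 -235.3  110.6]
px [  206   187   150   164 12800] circ [ 583.9 -233.4] 39.0 rect [ 584.  -234.1] [61.7 71. ] 1.7
```

View pics/w10.png

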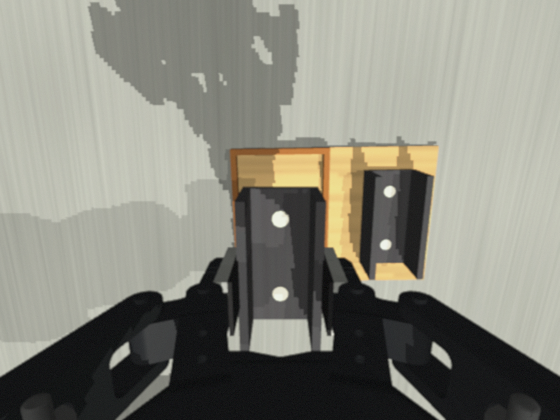

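The wrist picture shows the bracket at (280,265) lined up with its bay, whose lip runs from (232,150) to (328,152). I shift it -2 mm in y, then lower it and release.

Emit:
{"method": "jog_arm", "body": {
  "commands": [
    [-2,0,20,0,0,0,28],
    [0,0,20,0,0,0,28],
    [0,0,15,0,0,0,28],
    [0,0,11,0,0,0,28],
    [0,0,6,0,0,0,28],
    [0,0,3,0,0,0,28],
    [0,0,0,0,0,0,28],
    [0,0,0,0,0,0,28]
  ]
}}

```text
clock: 26.1
position: [584.6, -238.9, 36.7]
tcp_rot: [[-0.026, 1.0, 0.001], [1.0, 0.026, -0.0], [-0.0, 0.001, -1.0]]
force: [0.7, -0.4, -1.7]
opening: 34.9
```

Emit:
{"method": "jog_arm", "body": {
  "commands": [
    [0,0,1,0,0,0,36],
    [0,0,0,0,0,0,45],
    [0,0,0,0,0,0,50],
    [0,0,0,0,0,0,50],
    [0,0,0,0,0,0,50],
    [0,0,-15,0,0,0,50],
    [0,0,-25,0,0,0,50],
    [0,0,-30,0,0,0,50]
  ]
}}

```text
clock: 26.77
position: [582.6, -238.4, 105.1]
tcp_rot: [[-0.026, 1.0, -0.003], [1.0, 0.026, 0.002], [0.002, -0.003, -1.0]]
force: [0.7, -0.5, 0.3]
opening: 50.3
```

Emit:
{"method": "jog_arm", "body": {
  "commands": [
    [0,0,-30,0,0,0,50],
    [0,-30,-30,0,0,0,50],
    [0,-30,-30,0,0,0,50],
    [0,-30,0,0,0,0,50],
    [0,-30,0,0,0,0,50],
    [0,-30,0,0,0,0,50],
    [0,0,0,0,0,0,50],
    [0,0,0,0,0,0,50]
  ]
}}

```text
clock: 27.43
position: [433.5, -243.6, 194.9]
tcp_rot: [[-0.024, 1.0, -0.001], [1.0, 0.024, -0.002], [-0.002, -0.001, -1.0]]
force: [0.4, -1.0, 0.1]
opening: 49.8
```

Run:
```python
from h import *
d=manip.snapshot("top");P=cloud(d);im=d["img"]
print(manip.state()["position"])
fr={"L":((612.5,-5.1),-2.7),"R":((597.4,233),-3.5),"B":((584,-238.2),1.4)}
for n,t,(x,y),h in [("L-","L",(610.5,-47),59),("L+","L",(614.5,37),59),("R-","R",(596,190),27),("R+","R",(601,278),27),("B","B",(584,-237),33)]:
    k=(abs(P[...,0]-x)<50)&(abs(P[...,1]-y)<42)&(P[...,2]>h*.6)&(P[...,2]<h+8)&(P[...,0]<x+40)
    q=P[k][:,:2].astype(np.float32);c,r=cv2.minEnclosingCircle(q);R=cv2.minAreaRect(q)
    o,a=fr[t];a=np.radians(a);e=np.array(c)-o;loc=(e[0]*np.cos(a)+e[1]*np.sin(a),-e[0]*np.sin(a)+e[1]*np.cos(a))
    print(n,k.sum(),np.round(c,1),round(r,1),"tray",np.round(loc,1),"rect",np.round(R[1],1),round(R[2],1),"ztop",np.percentile(P[k][:,2],[50,90]).round(1))
c=cv2.resize(im[115:275,85:385],None,fx=2.6,fy=2.6,interpolation=cv2.INTER_CUBIC);cv2.imwrite("pics/end.png",c[:,:,::-1])
```

```text
[ 435.14372481 -243.36743053  195.10975088]
L- 116 [612.1 -47.1] 23.1 tray [  1.6 -42. ] rect [44.8 44. ] 0.8 ztop [58.8 63. ]
L+ 118 [614.  37.] 23.1 tray [-0.4 42.1] rect [44.9 43.9] 1.0 ztop [56.9 61.3]
R- 113 [594.4 180.1] 47.9 tray [  0.3 -53. ] rect [85.2 49.2] 63.1 ztop [26.  30.1]
R+ 113 [591.5 270. ] 35.7 tray [-8.2 36.5] rect [46.9 64.9] 88.6 ztop [25.8 29.3]
B 89 [ 584.8 -238.2] 38.2 tray [ 0.8 -0. ] rect [36.2 69. ] 0.7 ztop [31.4 35.9]
```

View pics/end.png

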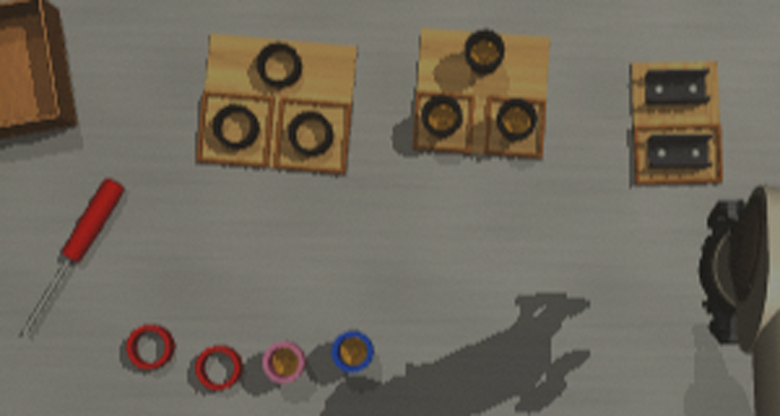

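The final view shows both lampholders in their bays at (441,117) and (516,119), the rings at (236,127) and (310,133), and the bracket at (680,152). All are inside the lips. The enlarged ring circles (radii 36 and 48 mm) come from stray pixels in my window, because the top heights and the picture are right.

```bash
python3 -c "
from h import *
d=manip.snapshot('top');P=cloud(d);hsv=cv2.cvtColor(d['img'],cv2.COLOR_RGB2HSV)
for n,x,y in [('R-',596,190),('R+',601,278)]:
    k=(abs(P[...,0]-x)<36)&(abs(P[...,1]-y)<36)&(P[...,2]>18)&(hsv[...,2]<70)
    c=cv2.minEnclosingCircle(P[k][:,:2].astype(np.float32));print(n,k.sum(),c,np.median(P[k][:,2]))
print(manip.hand_in())
"
```

```text
R- 104 ((595.7529907226562, 188.562744140625), 25.632314682006836) 25.776830633470013
R+ 105 ((602.0245971679688, 274.6136169433594), 25.43045997619629) 26.69218053901386
the job is handed in; nothing more can be done
None
```

All five parts are in their bays and the job is handed in, at about 27.5 s of the 120 s allowed. `hand_in` gives no verdict.

My last check from the top camera:

| Part | Offset from bay centre | Height of its top |
|---|---|---|
| Lampholders | within 2 mm | 57–59 mm (59 expected) |
| Rings | about 1–4 mm | about 26 mm (27 expected) |
| Bracket | under 1 mm, lined up with the bay | 31 mm (33 expected) |

- **Check that disagreed:** the first ring fit gave circles that were too big because stray pixels got in. A second fit on the dark pixels gave about 25.5 mm radius for both rings (25 expected) and centred them. A partial wrist view during the job had put the first ring about 6 mm off centre, which is still inside the limit.
- **Bystanders:** the arm never worked near the spool or the screwdriver. I did not re-measure either one, and the spool was outside the final picture I viewed.
- **At hand-in:** the gripper was empty, clear of everything and reading almost no force.

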